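# Push a printed gear through the go-gauge

## Robot

A 6-joint arm with a two-finger parallel gripper is mounted at the origin on a cart in front of the work surface, level with it; the furniture and walls round the work are solid. World frame = base frame: x ahead of the robot, y to its left, z up, the work surface at z = 0. Lengths are in m, angles in rad, forces in N, time in s.
With the tool pointing down it reaches from about 0.225 to 0.875 m from the base axis. Payload 3.4 kg.
Tool frame: the origin (TCP) lies on the centre line of the jaws, within the pads' length; the fingertips stand 11 mm ahead of it and the grasp point (between the pads) lies 8 mm behind it (ctrl.tips_ahead is the distance from the TCP to the fingertips, in m); z points along the fingers, y is the line along which they close (so a half turn about z gives the same grasp; the last joint's range is limited). The gripper opens to 85 mm and grips with 20 to 120 N. Pads are 22 mm wide; open, the fingers measure 114 mm over their backs; the gripper's body (76 mm by 85 mm) begins 54 mm behind the grasp point. The pads swing forward as they close: fully open they stand 13 mm farther back than shut.
Start: joints at [-1.389, 0.276, 1.505, -0, 1.361, -0.121], TCP at [0.171, -0.549, 0.242] pointing down, gripper open.
Joint ranges: [-2.89, 2.89], [-0.75, 2.08], [0.22, 2.7], [-1.18, 4.32], [0.11, 2.71], [-2.7, 2.7]. Speed limits (rad/s): [2.57, 2.57, 3.14, 3.14, 3.14, 3.14].

## Interface

Orientations are given as a unit quaternion [w, x, y, z].
In Python, from cell import ctrl gives the robot as it stands.
- The arm moves only by the shell command python3 -m jog 'ROWS' [FORCE]. ROWS is JSON, a list of rows, each a list of 7 numbers: the opening, from -1 (shut) to 1 (fully open), then the shift along the world's x, y, z as a fraction of full scale, then the turn, a rotation vector about the world's x, y, z as a fraction of full scale. A call has 1 to 12 rows; each row is the pose to reach, as a shift and turn from the pose commanded when the call began, turning the shorter way round; what a row does not reach only later rows make up. Full scale, the value 1, is 400 mm for a shift and 180 degrees for a turn. A row lasts 1/10 s, in which the tool goes at most 50 mm and 8.59 degrees, less where a joint would pass 70% of its speed; a pose out of reach is approached as far as the arm can. A call with a number of a shift or a turn outside -1 to 1 is refused whole. A call with a gripper value outside its range is refused whole. The fingers move at their own pace and stop on an object; FORCE is the grip in N (left out, the last holds). Time passes only in rows, so rows that repeat a pose let the fingers close. It gives the time, the measured TCP pose, the force, the opening and the grip force at its end, in the units of the state.
- ctrl.get_obs(): the state, without advancing time (a new reading comes with each control period).
- ctrl.grab_frame(name): name is "scene" or "top" or "wrist"; returns the picture (384x512x3 uint8, blue, green, red); there is no depth.
- ctrl.get_calibration(name): a dict with "intrinsics" (3x3 intrinsics, pixels), "world_from_camera" (4x4, takes a point from camera to world coordinates); the wrist camera has in their place "mount" (4x4, takes a point from camera to tool coordinates, whose origin is the TCP and whose axes are the flange's). Camera axes: x right, y up, looking along -z (the intrinsics and any distortion apply to the point x, -y, -z); pixel columns grow to the right and rows downward; lengths in m; the calibration is good to about 2 mm. A picture is of the moment at which its call begins: read the wrist's pose just before it. get_calibration takes no time and is no camera call.
- ctrl.job_done(): hands the job in; it is judged then, once.
The state is a dict: "clock": time; "joint_pos": joint angles; "joint_vel": joint speeds; "joint_efforts": joint torques, N m; "tcp_pos": TCP position; "orientation": TCP orientation; "force": force on the tool from outside, world axes, zero at the start; "torque": the same for the moment, N m; "opening": finger opening in m; "grip_force": force on a finger pad.
Only numpy, scipy, OpenCV 4.12 (cv2) and the standard library are available. Lean on these libraries where they do the work, as an engineer would, in place of code of your own. Each camera call takes 0.05 s, during which the arm holds its last target. There are 200 camera calls.

## Task

Check the orange printed gear in the go-gauge: with the fingertips, gently push it flat along the worktop through the gap between the two blue jaws, from the flared mouth to the far side, and leave it lying wholly on the green field behind them. Only push it: do not pinch, lift or tip it or take it round the outside of the gauge, and do not disturb the other things on the worktop.

Things in the scene. Friction and masses are not known exactly. Their poses are not given: they have to be found in the camera images.
- gear: the part to push: orange printed spur gear lying flat, 41 mm over the teeth (it pushes and slides like a smooth disc of 40 mm diameter), rim 10 mm high, small hub to 14 mm, about 22 g. Origin at the centre of its underside, on the worktop; z up
- gauge: go-gauge, fixed: two low blue metal jaws. Origin on the worktop amid the gap; x points through the gap the way the gear must go (mouth on the robot's side, to green field), y left, z up. Parallel jaw faces at y = -22 and +22 mm (gap 44) for x = -12 to 12 mm; before that they flare at 45 degrees to a mouth about 95 mm wide at x = -37. Jaws end at y = +-56 mm, 18 mm high, bolt heads to 22. Place and yaw vary
- field (a point): centre of the green field, 72 mm behind the gauge's origin along the gauge's +x; a flat marking film level with the worktop (no step), 80 mm along the gauge's x (from x = 32 to 112 mm of the gauge) and 90 mm along its y
- jar: bystander, loose: round jar with black lid, 45 mm diameter, 43 mm high; origin at the centre of its underside
- knob: bystander, loose: black bulbous knob, 35 mm diameter, 33 mm high; origin at the centre of its underside
- cap: bystander, loose: flat black ribbed cap, 42 mm diameter, 14 mm high; origin at the centre of its underside
- pliers: bystander, loose: red and black flush cutters lying flat (the pair nearer the gauge), 96 x 61 x 12 mm; origin near the middle of their underside
- cutter: bystander, loose: green knife-shaped cutter lying flat, 158 mm long (along its y), 17 mm wide, 12 mm high; origin at the middle of its underside
Not all that is in view belongs to the job. Of the things that look like the gear, take the one that is farthest from the robot's base at the start.

How it is judged:
By the outcome, as a careful person would: the job done as asked, in the order asked, and still so for the second after the job is handed in, with the robot touching nothing.
It also fails if it takes over 42 s, if anything falls off the work surface, if the arm or the gripper's body presses on something with over 40 N, if the wrist force passes 120 N, or if a joint passes its speed limit or range.

## Working session

There is one attempt and no reset: what is moved stays moved. The work goes in short steps, Python scripts to look and compute and a shell command to move; the robot and the scene stay as the last step left them, time stands still between calls to the robot, and variables do not carry over. Pictures are saved under pics/ and viewed, at most 11 in all, crops included, and the job is handed in when it is done.

```bash
mkdir -p pics; ls; cat > h.py <<'E'
import numpy as np,cv2
from cell import ctrl
def ray(name,px,z,obs=None):
    c=ctrl.get_calibration(name);K=np.array(c["intrinsics"])
    T=np.array(c["world_from_camera"])
    d=np.linalg.inv(K)@[px[0],px[1],1.];d=T[:3,:3]@(d*[1,-1,-1]);o=T[:3,3]
    return o+d*(z-o[2])/d[2]
E
python3 - <<'E'
from h import *
for n in("scene","top"):
    c=ctrl.get_calibration(n);print(n,c)
    im=ctrl.grab_frame(n);cv2.imwrite(f"pics/{n}0_raw.png",im);cv2.imwrite(f"pics/{n}0.png",cv2.resize(im,(800,600),interpolation=cv2.INTER_CUBIC))
print(ctrl.get_obs())
E
```

```text
pics
scene {'intrinsics': array([[387.23320369,   0.        , 266.91453754],
       [  0.        , 387.23320369, 189.889768  ],
       [  0.        ,   0.        ,   1.        ]]), 'world_from_camera': array([[ 7.11893219e-01,  3.30750143e-01, -6.19525938e-01,
        -5.31053857e-02],
       [-7.02287720e-01,  3.35347166e-01, -6.27960379e-01,
        -5.76180204e-01],
       [ 5.82822649e-05,  8.82126193e-01,  4.71013137e-01,
         4.96928381e-01],
       [ 0.00000000e+00,  0.00000000e+00,  0.00000000e+00,
         1.00000000e+00]])}
top {'intrinsics': array([[490.10356539,   0.        , 254.99264712],
       [  0.        , 490.10356539, 200.71680982],
       [  0.        ,   0.        ,   1.        ]]), 'world_from_camera': array([[ 0.0281305 ,  0.99803118, -0.05605745,  0.4563619 ],
       [-0.99957122,  0.02762939, -0.00969455,  0.00404459],
       [-0.00812664,  0.05630612,  0.99838048,  1.36214748],
       [ 0.        ,  0.        ,  0.        ,  1.        ]])}
{'clock': 0.1, 'joint_pos': array([-1.38902630e+00,  2.76545399e-01,  1.50600779e+00, -1.23794241e-05,
        1.36067534e+00, -1.21000181e-01]), 'joint_vel': array([ 1.33595944e-03, -2.38352796e-03, -3.36049884e-03, -8.02762637e-04,
       -9.82129022e-04,  8.61730820e-05]), 'joint_efforts': array([ 6.71250364e-04, -4.17699909e+01, -2.46404672e+01, -2.50312060e-04,
        5.78254097e-03, -1.75342556e-06]), 'tcp_pos': array([ 0.1713551 , -0.54840933,  0.2415179 ]), 'orientation': array([-8.17373069e-04,  9.88562616e-01,  1.50808769e-01, -3.08987735e-05]), 'force': array([-0.38915393,  0.13793028,  0.64361173]), 'torque': array([ 0.01232477,  0.06929522, -0.02259961]), 'grip_force': 0.0, 'opening': 0.08567786820999679}
```

View pics/top0.png

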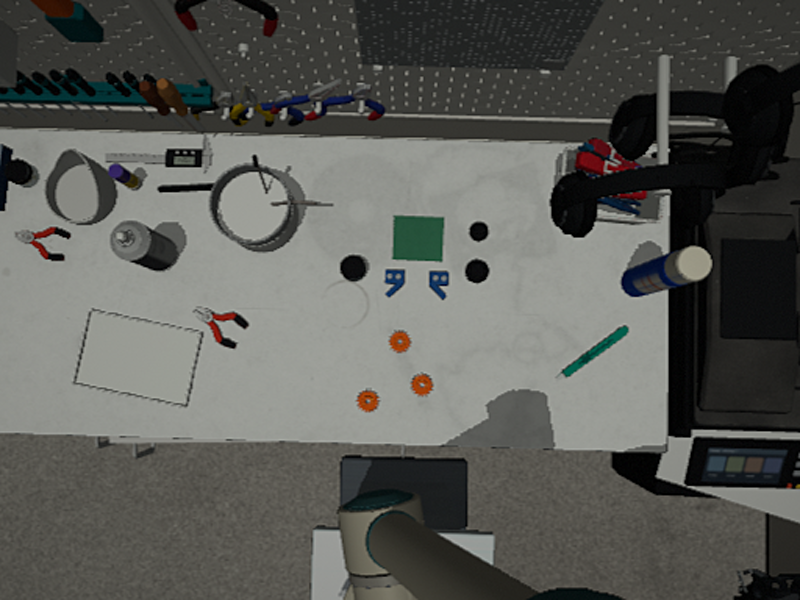

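View pics/scene0.png

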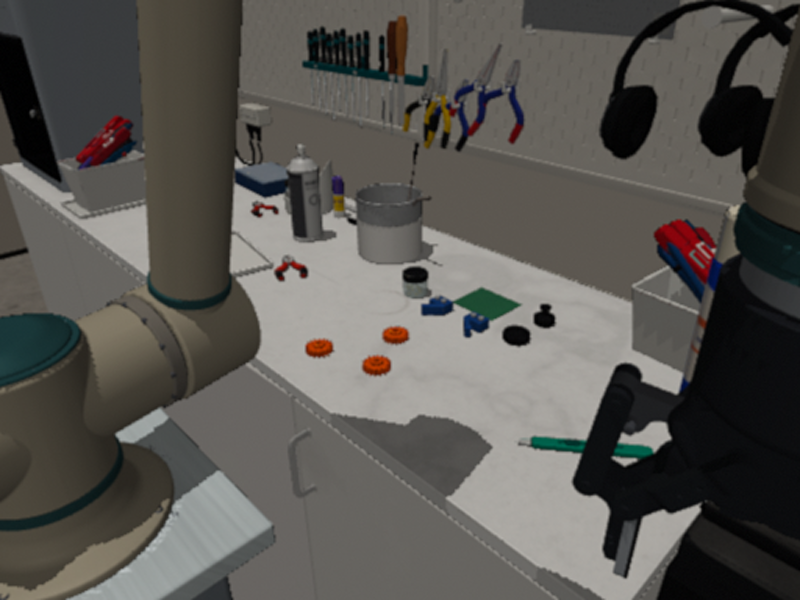

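The top view (800x600) shows three orange gear candidates at (399,342), (422,384) and (368,401). The base is at the bottom, so the farthest is (399,342). The jaws are at (395,282) and (439,283), the green field at (418,238), the jar at (353,268), the cap at (477,271) and the knob at (479,231). The scene view agrees: the farthest gear is at (396,335).

```bash
cat > m.py <<'E'
from h import *
def blobs(im,lo,hi,amin):
    m=cv2.inRange(cv2.cvtColor(im,cv2.COLOR_BGR2HSV),lo,hi)
    cs,_=cv2.findContours(m,cv2.RETR_EXTERNAL,cv2.CHAIN_APPROX_NONE)
    return [c for c in cs if cv2.contourArea(c)>amin]
C={"orange":((5,150,120),(18,255,255),60,.01),"blue":((105,120,60),(125,255,255),30,.018),"green":((60,90,50),(85,255,200),300,0.),"black":((0,0,0),(180,110,50),100,.03)}
def meas(n,im,keys=C):
    for k in keys:
        lo,hi,a,z=C[k]
        for c in blobs(im,lo,hi,a):
            M=cv2.moments(c);p=(M['m10']/M['m00'],M['m01']/M['m00']);w=ray(n,p,z)
            if not(0.2<w[0]<.75 and -.25<w[1]<.2):continue
            pts=np.array([ray(n,q,z)[:2] for q in c[:,0]]);r=cv2.minAreaRect((pts*1000).astype(np.float32))
            print(n,k,np.round(p,1),np.round(w[:2]*1000,1),"hyp",round(np.hypot(*w[:2])*1000),"rect",np.round(r[0],1),np.round(r[1],1),round(r[2],1))
E
python3 - <<'E'
from m import *
for n in("top","scene"):meas(n,cv2.imread(f"pics/{n}0_raw.png"))
im=cv2.imread("pics/top0_raw.png");cv2.imwrite("pics/crop1.png",cv2.resize(im[125:270,200:330],None,fx=4,fy=4,interpolation=cv2.INTER_CUBIC))
E
```

```text
top orange [235.1 256.2] [378.2  67.4] hyp 384 rect [377.4  67.8] [30.1 33. ] 1.6
top orange [269.6 246. ] [408.8 -26.5] hyp 410 rect [408.5 -26.3] [31.9 33.3] 15.6
top orange [255.5 218.4] [483.6  14.5] hyp 484 rect [483.2  14.4] [31.2 31.2] 46.6
top blue [280.3 179.7] [591.6 -50.8] hyp 594 rect [585.4 -51.6] [44.2 30.3] 1.5
top blue [252.9 179.1] [591.4  24.7] hyp 592 rect [586.   25.5] [44.2 30.3] 1.6
top green [267.2 152.3] [669.5 -13.1] hyp 670 rect [669.8 -12.9] [87.2 77.8] 89.3
top black [304.8 173.3] [ 609.9 -116.9] hyp 621 rect [ 609.8 -117.1] [37.9 38.2] 73.0
top black [225.9 171.3] [609.4  98.7] hyp 617 rect [608.9  99.8] [41.2 41. ] 1.8
scene orange [240.7 232.1] [406.6 -27.6] hyp 408 rect [406.8 -27.2] [34.  35.2] 26.7
scene orange [203.8 221.2] [374.9  66. ] hyp 381 rect [374.5  66.4] [35.2 34.2] 5.6
scene orange [252.8 213. ] [480.6  13.2] hyp 481 rect [481.8  15.2] [32.2 36.2] 45.4
scene blue [301.4 205.6] [579.5 -54.7] hyp 582 rect [578.5 -54.1] [50.1 32.7] 3.6
scene blue [279.2 194.3] [582.2  22.9] hyp 583 rect [576.4  23.8] [56.4 31.3] 0.1
scene green [311.2 194. ] [668.1 -13.4] hyp 668 rect [669.4 -11.6] [84.9 74.1] 87.4
scene black [330.1 214.5] [ 580.1 -140.2] hyp 597 rect [ 580.4 -139.9] [50.  36.7] 38.2
scene black [348.2 203. ] [ 653.4 -138.6] hyp 668 rect [ 658.2 -134.7] [70.  28.6] 35.7
scene black [265.3 175.7] [615.9 108.2] hyp 625 rect [617.7 109.4] [56.5 41.5] 45.4
```

View pics/crop1.png

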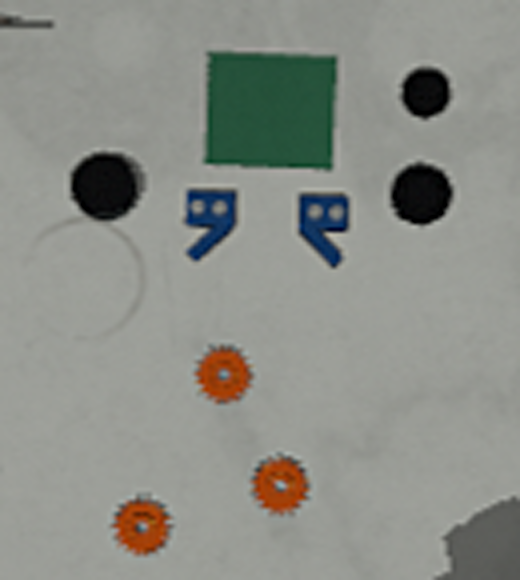

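The crop confirms the choice: the gear closest to the jaws, at (223,374) in the crop, is the farthest from the base. It sits at about (482,14), and the gauge origin is at about (598,-13) mm with yaw of about -0.5°. Another gear at (408,-27) limits the approach. So I will push +x to x≈520 first, then sideways to y=-13, then +x through the gap.

```bash
python3 -m jog '[[-0.82,0.34,0.70,0,0,0,-0.05],[-0.82,0.34,0.70,0,0,0,-0.05],[-0.82,0.34,0.70,0,0,0,-0.05],[-0.82,0.34,0.70,0,0,0,-0.05],[-0.82,0.34,0.70,0,0,0,-0.05],[-0.82,0.34,0.70,0,0,0,-0.05],[-0.82,0.34,0.70,0,0,0,-0.05],[-0.82,0.34,0.70,0,0,0,-0.05],[-0.82,0.34,0.70,0,0,0,-0.05]]' 20; python3 -m jog '[[-0.82,0.25,0.71,0,0,0,-0.049],[-0.82,0.25,0.71,0,0,0,-0.049],[-0.82,0.25,0.71,0,0,0,-0.049],[-0.82,0.25,0.71,0,0,0,-0.049],[-0.82,0.25,0.71,0,0,0,-0.049],[-0.82,0.25,0.71,0,0,0,-0.049],[-0.82,0.25,0.71,0,0,0,-0.049],[-0.82,0.25,0.71,0,0,0,-0.049],[-0.82,0.25,0.71,0,0,0,-0.049]]'
cat >> h.py <<'E'
from scipy.spatial.transform import Rotation as R
_ctrlcal=ctrl.get_calibration
class _W: T=None
def wristray(px,z,o):
    c=ctrl.get_calibration("wrist");K=np.array(c["intrinsics"]);M=np.array(c["mount"])
    q=o["orientation"];T=np.eye(4);T[:3,:3]=R.from_quat(q,scalar_first=True).as_matrix();T[:3,3]=o["tcp_pos"];T=T@M
    p=np.array(px,float)
    if "distortion" in c: p=cv2.undistortPoints(p.reshape(1,1,2),K,np.array(c["distortion"]),P=K).ravel()
    d=T[:3,:3]@((np.linalg.inv(K)@[*p,1.])*[1,-1,-1]);return T[:3,3]+d*(z-T[2,3])/d[2]
def look(pic=None):
    from m import blobs,C
    o=ctrl.get_obs();im=ctrl.grab_frame("wrist");print("tcp",np.round(o["tcp_pos"]*1000,1),"clk",o["clock"],"open",o["opening"],"F",np.round(o["force"],1))
    for k in("orange","blue","green"):
        lo,hi,a,z=C[k]
        for c in blobs(im,lo,hi,150):
            pts=np.array([wristray(q,z,o)[:2]*1000 for q in c[:,0]],np.float32);r=cv2.minAreaRect(pts)
            (cx,cy),rad=cv2.minEnclosingCircle(pts);print(k,"circ",round(cx,1),round(cy,1),round(rad,1),"rect",np.round(r[0],1),np.round(r[1],1),round(r[2],1),"img",c[:,0].min(0),c[:,0].max(0))
    if pic: cv2.imwrite(f"pics/{pic}.png",im)
    return im
E
python3 - <<'E'
from h import *
print(ctrl.tips_ahead,[k for k in ctrl.get_calibration("wrist")]);look("w1")
E
```

```text
clock: 1.0
tcp_pos: [0.3074, -0.2699, 0.2424]
orientation: [0.001, 0.997, 0.073, -0.0]
force: [0.2, 0.6, 0.1]
opening: 0.0081
grip_force: 0.0
clock: 1.9
tcp_pos: [0.4076, 0.0132, 0.242]
orientation: [0.001, 1.0, -0.005, -0.001]
force: [0.7, -0.1, -0.5]
opening: 0.0076
grip_force: 0.0
0.011 ['intrinsics', 'mount']
tcp [407.6  13.2 242. ] clk 1.9 open 0.007619227715994505 F [ 0.7 -0.1 -0.5]
orange circ 376.8 69.4 20.2 rect [376.9  69.4] [38.6 38.2] 6.8 img [189 165] [223 198]
orange circ 407.9 -24.8 20.2 rect [408.  -24.9] [39.4 39.1] 21.6 img [272 136] [308 172]
```

View pics/w1.png

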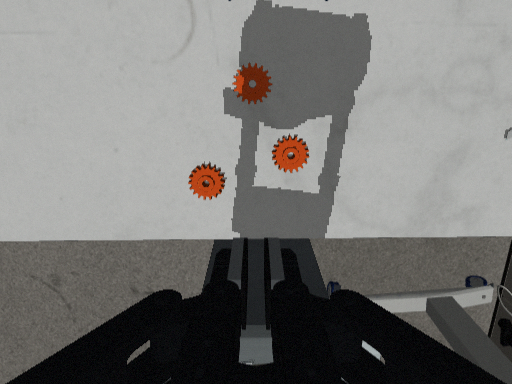

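The wrist view shows the target in shadow at (252,84), with the other gears at (207,181) and (291,154). The fingertips are nearly shut at about (258,240). I'll relax the mask for shadow and check the finger width in pixels.

```bash
sed -i 's/(5,150,120)/(3,150,50)/; s/(105,120,60)/(105,120,30)/; s/(60,90,50)/(60,90,25)/' m.py
python3 - <<'E'
from h import *
im=look("w2")
c=ctrl.get_calibration("wrist");K=np.array(c["intrinsics"]);M=np.linalg.inv(np.array(c["mount"]))
for x in(-.011,.011):
  for y in(-.0185,-.004,.004,.0185):
    p=M@[x,y,.011,1];p=p[:3]*[1,-1,-1];p=K@p;print(x,y,np.round(p[:2]/p[2]))
crop=im[225:384,150:370];cv2.imwrite("pics/w2c.png",cv2.convertScaleAbs(cv2.resize(crop,None,fx=3,fy=3),alpha=3,beta=10))
E
```

```text
tcp [407.4  13.1 242.1] clk 1.95 open 0.007552196096649217 F [ 0.6 -0.4 -0.1]
orange circ 377.3 68.8 21.0 rect [377.9  69.2] [39.7 40.7] 79.2 img [188 164] [224 198]
orange circ 408.2 -24.6 20.3 rect [408.3 -24.8] [39.2 39.6] 0.3 img [272 136] [308 171]
orange circ 482.7 16.3 20.2 rect [482.7  16.1] [38.5 39.1] 25.3 img [232  63] [271 103]
-0.011 -0.0185 [219. 276.]
-0.011 -0.004 [248. 276.]
-0.011 0.004 [265. 276.]
-0.011 0.0185 [295. 276.]
0.011 -0.0185 [217. 235.]
0.011 -0.004 [248. 235.]
0.011 0.004 [265. 235.]
0.011 0.0185 [296. 235.]
```

View pics/w2c.png

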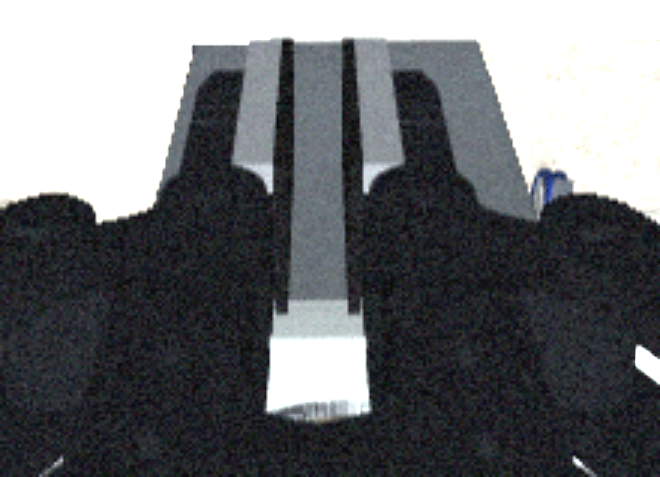

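```bash
python3 -m jog '[[-0.82,0.08,0.007,0,0,0,0],[-0.82,0.08,0.007,-0.12,0,0,0],[-0.82,0.08,0.007,-0.24,0,0,0],[-0.82,0.08,0.007,-0.36,0,0,0],[-0.82,0.08,0.007,-0.45,0,0,0],[-0.82,0.08,0.007,-0.5,0,0,0],[-0.82,0.08,0.007,-0.53,0,0,0],[-0.82,0.08,0.007,-0.55,0,0,0],[-0.82,0.08,0.007,-0.567,0,0,0],[-0.82,0.08,0.007,-0.567,0,0,0]]' ; python3 - <<'E'
from h import *
look("w3")
E
```

```text
clock: 3.0
tcp_pos: [0.4393, 0.0172, 0.0153]
orientation: [0.0, 1.0, -0.005, -0.0]
force: [-0.3, -0.2, -0.7]
opening: 0.0074
grip_force: 0.0
tcp [439.3  17.2  15.3] clk 3.0 open 0.007354519471851476 F [-0.3 -0.2 -0.7]
orange circ 421.2 -26.1 18.8 rect [425.1 -26.9] [36.9 15.5] 79.2 img [310 272] [383 307]
orange circ 483.2 16.3 20.7 rect [482.9  16.4] [40.7 40.3] 48.3 img [209 120] [306 214]
```

View pics/w3.png

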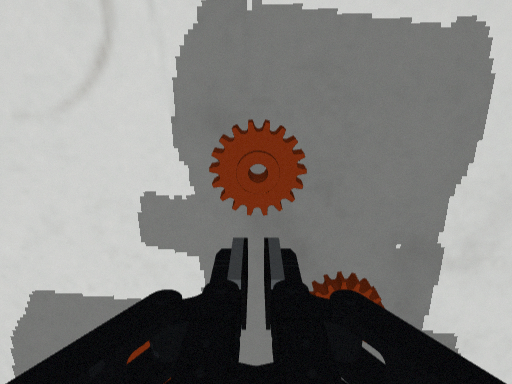

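The tips are centred behind the gear at (258,168) with clear space, and the other gear at (345,290) is clear. I'll push +x gently.

```bash
python3 -m jog '[[-0.82,0.015,0,0,0,0,0],[-0.82,0.025,0,0,0,0,0],[-0.82,0.035,0,0,0,0,0],[-0.82,0.045,0,0,0,0,0],[-0.82,0.056,0,0,0,0,0],[-0.82,0.067,0,0,0,0,0],[-0.82,0.078,0,0,0,0,0],[-0.82,0.089,0,0,0,0,0],[-0.82,0.1,0,0,0,0,0],[-0.82,0.11,0,0,0,0,0],[-0.82,0.117,0,0,0,0,0],[-0.82,0.12,0,0,0,0,0]]'; python3 - <<'E'
from h import *
look("w4")
E
```

```text
clock: 4.25
tcp_pos: [0.4879, 0.0179, 0.0155]
orientation: [0.0, 1.0, -0.004, 0.0]
force: [1.1, -0.3, 0.4]
opening: 0.0077
grip_force: 0.1
tcp [487.9  17.9  15.5] clk 4.25 open 0.007661240578858064 F [ 1.1 -0.3  0.4]
orange circ 519.9 18.0 21.1 rect [519.9  17.8] [40.2 41.7] 61.5 img [209 148] [303 239]
blue circ 580.1 -46.1 23.0 rect [576.4 -45.9] [38.8 33. ] 89.5 img [383   0] [499 100]
blue circ 580.2 28.8 21.3 rect [577.2  28.8] [33.4 32.6] 89.5 img [174   0] [272  99]
```

```bash
python3 -m jog '[[-0.82,-0.02,0,0,0,0,0],[-0.82,-0.02,0,0.12,0,0,0],[-0.82,-0.02,0.06,0.24,0,0,0],[-0.82,0.02,0.11,0.32,0,0,0],[-0.82,0.08,0.12,0.32,0,0,0],[-0.82,0.08,0.12,0.32,0,0,0],[-0.82,0.08,0.12,0.32,0,0,0]]'; python3 - <<'E'
from h import *
im=look("w5")
E
```

```text
clock: 5.0
tcp_pos: [0.5181, 0.0659, 0.143]
orientation: [0.0, 1.0, -0.004, -0.001]
force: [0.0, -0.0, 0.0]
opening: 0.0073
grip_force: 0.0
tcp [518.1  65.9 143. ] clk 5.0 open 0.007321846855581293 F [ 0. -0.  0.]
orange circ 380.0 69.3 23.1 rect [379.4  69.9] [45.3 27.4] 9.6 img [241 300] [270 340]
orange circ 413.9 -24.1 21.8 rect [419.3 -25.8] [43.3 25.1] 72.4 img [332 271] [377 300]
orange circ 520.3 18.7 21.2 rect [519.7  18.5] [40.6 40.5] 73.6 img [289 154] [339 202]
blue circ 585.7 -48.6 26.9 rect [583.8 -48.3] [34.3 47.6] 89.2 img [388  63] [439 130]
blue circ 586.7 29.0 27.0 rect [585.   29.5] [34.5 47.5] 89.2 img [282  62] [330 129]
green circ 640.3 -11.0 46.1 rect [640.  -11.1] [90.  22.5] 89.6 img [298   0] [423  34]
```

View pics/w5.png

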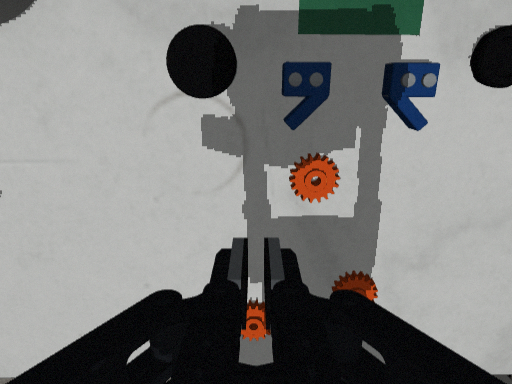

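The view from above shows the gear at (315,179), the jaws at (306,95) and (411,95), and the green field above them. The gauge mid-line in the wrist frame is y≈-10.5, so the gear has to go about 29 mm to -y. I'll descend on its left and push sideways.

```bash
python3 -m jog '[[-0.82,0.005,0,-0.1,0,0,0],[-0.82,0.005,0,-0.2,0,0,0],[-0.82,0.005,0,-0.27,0,0,0],[-0.82,0.005,0,-0.3,0,0,0],[-0.82,0.005,0,-0.318,0,0,0],[-0.82,0.005,0,-0.318,0,0,0]]'; python3 -m jog '[[-0.82,0,-0.01,0,0,0,0],[-0.82,0,-0.02,0,0,0,0],[-0.82,0,-0.03,0,0,0,0],[-0.82,0,-0.04,0,0,0,0],[-0.82,0,-0.05,0,0,0,0],[-0.82,0,-0.06,0,0,0,0],[-0.82,0,-0.07,0,0,0,0],[-0.82,0,-0.08,0,0,0,0],[-0.82,0,-0.088,0,0,0,0],[-0.82,0,-0.093,0,0,0,0],[-0.82,0,-0.093,0,0,0,0]]'; python3 - <<'E'
from h import *
im=look("w6")
E
```

```text
clock: 5.65
tcp_pos: [0.521, 0.0657, 0.016]
orientation: [0.0, 1.0, -0.004, -0.001]
force: [-0.1, 0.2, 0.2]
opening: 0.0075
grip_force: 0.0
clock: 6.75
tcp_pos: [0.5215, 0.0284, 0.0163]
orientation: [0.0, 1.0, -0.004, -0.0]
force: [0.3, -0.1, -0.1]
opening: 0.0074
grip_force: 0.0
tcp [521.5  28.4  16.3] clk 6.75 open 0.007398708744089189 F [ 0.3 -0.1 -0.1]
orange circ 522.4 -2.2 21.9 rect [523.8  -3.9] [42.7 32.9] 29.9 img [280 217] [366 298]
blue circ 585.9 -45.2 28.4 rect [584.2 -45.3] [39.9 47.5] 89.4 img [398  58] [511 184]
blue circ 586.9 29.0 27.0 rect [585.2  28.8] [33.4 47.3] 89.5 img [209  57] [300 183]
green circ 629.1 -10.9 45.0 rect [629.6 -10.9] [90.   1.4] 89.5 img [240   0] [470   4]
```

View pics/w6.png

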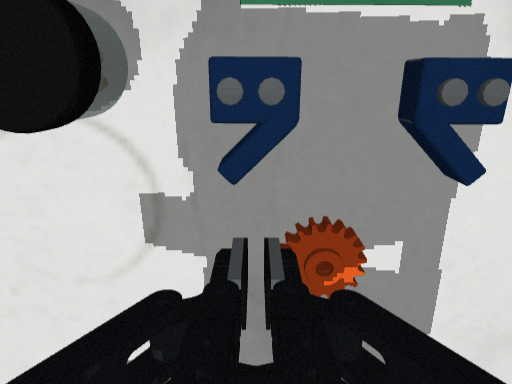

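The left finger has pushed the gear to y≈-3.6, and it is at (325,255). The left jaw's edges put the gauge axis at y≈-10. I'll push 6.4 mm more, then go round behind the gear.

```bash
python3 -m jog '[[-0.82,0,-0.008,0,0,0,0],[-0.82,0,-0.016,0,0,0,0],[-0.82,0,-0.016,0,0,0,0],[-0.82,0,0.01,0,0,0,0],[-0.82,0,0.02,0.1,0,0,0],[-0.82,-0.05,0,0.2,0,0,0],[-0.82,-0.1,-0.096,0.2,0,0,0],[-0.82,-0.115,-0.096,0.2,0,0,0],[-0.82,-0.115,-0.096,0.2,0,0,0]]'; python3 - <<'E'
from h import *
im=look("w7")
E
```

```text
clock: 7.7
tcp_pos: [0.4742, -0.0093, 0.0964]
orientation: [-0.0, 1.0, -0.005, -0.0]
force: [-1.2, -0.8, 0.5]
opening: 0.0077
grip_force: 0.0
tcp [474.2  -9.3  96.4] clk 7.7 open 0.0076953208652887975 F [-1.2 -0.8  0.5]
orange circ 409.6 -12.3 17.8 rect [409.5  -9.6] [35.6  9.5] 1.9 img [251 261] [264 302]
orange circ 519.8 -8.7 20.3 rect [519.7  -8.5] [40.1 39.5] 1.0 img [224 103] [285 165]
blue circ 580.4 -48.5 22.4 rect [577.4 -48.4] [34.4 35.4] 89.4 img [294   0] [356  68]
blue circ 581.1 28.6 22.2 rect [578.4  28.4] [33.8 34.9] 89.4 img [156   0] [217  67]
```

View pics/w7.png

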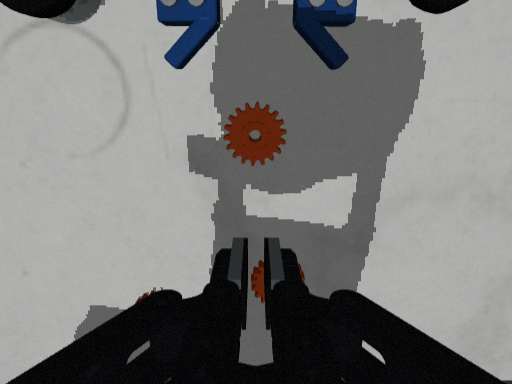

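The gear is at (255,134), i.e. (520,-8.6), and the axis is at y≈-10. I'll descend behind it and push to just inside the mouth.

```bash
python3 -m jog '[[-0.82,0.01,-0.002,-0.08,0,0,0],[-0.82,0.01,-0.002,-0.15,0,0,0],[-0.82,0.01,-0.002,-0.19,0,0,0],[-0.82,0.01,-0.002,-0.202,0,0,0],[-0.82,0.01,-0.002,-0.202,0,0,0]]'; python3 -m jog '[[-0.82,0.015,0,0,0,0,0],[-0.82,0.026,0,0,0,0,0],[-0.82,0.037,0,0,0,0,0],[-0.82,0.048,0,0,0,0,0],[-0.82,0.06,0,0,0,0,0],[-0.82,0.072,0,0,0,0,0],[-0.82,0.084,0,0,0,0,0],[-0.82,0.096,0,0,0,0,0],[-0.82,0.108,0,0,0,0,0],[-0.82,0.12,0,0,0,0,0],[-0.82,0.13,0,0,0,0,0],[-0.82,0.135,0,0,0,0,0]]'; python3 - <<'E'
from h import *
im=look("w8")
E
```

```text
clock: 8.25
tcp_pos: [0.4795, -0.0097, 0.0146]
orientation: [-0.0, 1.0, -0.004, -0.001]
force: [-0.3, -0.0, -0.6]
opening: 0.0078
grip_force: 0.0
clock: 9.45
tcp_pos: [0.5341, -0.0105, 0.0155]
orientation: [0.0, 1.0, -0.004, 0.0]
force: [0.5, 0.6, -0.8]
opening: 0.0078
grip_force: 0.1
tcp [534.1 -10.5  15.5] clk 9.45 open 0.0078278253128404 F [ 0.5  0.6 -0.8]
orange circ 566.3 -10.8 21.1 rect [566.2 -10.3] [41.5 40.3] 29.6 img [209 148] [303 239]
blue circ 586.1 -47.3 27.7 rect [584.4 -47.6] [35.7 48.2] 89.3 img [306  94] [404 215]
blue circ 587.1 27.1 27.7 rect [585.4  27.3] [35.7 48.1] 89.5 img [106  93] [204 214]
green circ 636.2 -10.7 45.5 rect [636.  -10.8] [90.1 14.3] 89.5 img [140   0] [371  40]
```

View pics/w8.png

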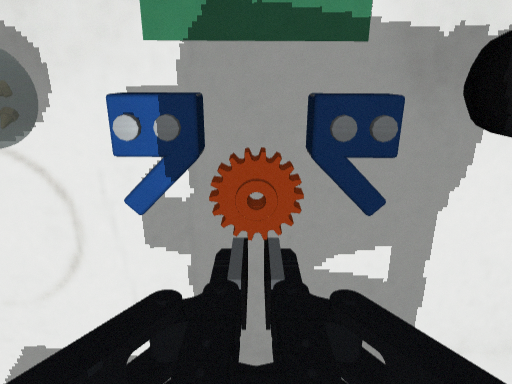

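The gear at (256,195) is centred between the jaw faces at px 204 and 306. I'll push it through the gap slowly.

```bash
python3 -m jog '[[-0.82,0.01,0,0,0,0,0],[-0.82,0.02,0,0,0,0,0],[-0.82,0.03,0,0,0,0,0],[-0.82,0.04,0,0,0,0,0],[-0.82,0.05,0,0,0,0,0],[-0.82,0.06,0,0,0,0,0],[-0.82,0.07,0,0,0,0,0],[-0.82,0.08,0,0,0,0,0],[-0.82,0.09,-0.001,0,0,0,0],[-0.82,0.1,-0.001,0,0,0,0],[-0.82,0.11,-0.001,0,0,0,0],[-0.82,0.12,-0.001,0,0,0,0]]'; python3 - <<'E'
from h import *
im=look("w9")
E
```

```text
clock: 10.7
tcp_pos: [0.5818, -0.0109, 0.0155]
orientation: [0.0, 1.0, -0.004, -0.0]
force: [-0.1, -0.0, -0.2]
opening: 0.0075
grip_force: 0.1
tcp [581.8 -10.9  15.5] clk 10.7 open 0.007458279638954396 F [-0.1 -0.  -0.2]
orange circ 614.0 -11.0 21.2 rect [613.8 -11. ] [40.  41.8] 60.4 img [209 148] [303 239]
blue circ 589.8 -46.8 28.9 rect [589.8 -47.7] [35.7 47.7] 89.4 img [302 202] [388 301]
blue circ 590.4 26.5 29.3 rect [590.4  27.2] [35.6 48.6] 89.5 img [122 201] [208 302]
green circ 660.0 -11.2 54.5 rect [659.8 -11.1] [90.2 62.2] 89.4 img [140   0] [372 157]
```

No contact force, and the gear is centred in the gap. I'll continue to the field centre.

```bash
python3 -m jog '[[-0.82,0.012,0,0,0,0,0],[-0.82,0.024,0,0,0,0,0],[-0.82,0.036,0,0,0,0,0],[-0.82,0.048,0,0,0,0,0],[-0.82,0.06,0,0,0,0,0],[-0.82,0.072,0,0,0,0,0],[-0.82,0.084,0,0,0,0,0],[-0.82,0.096,0,0,0,0,0],[-0.82,0.108,-0.001,0,0,0,0],[-0.82,0.12,-0.001,0,0,0,0],[-0.82,0.13,-0.001,0,0,0,0],[-0.82,0.136,-0.001,0,0,0,0]]'; python3 -m jog '[[-0.82,0,0,0,0,0,0],[-0.82,-0.01,0,0,0,0,0],[-0.82,-0.02,0,0.02,0,0,0],[-0.82,-0.02,0,0.14,0,0,0],[-0.82,-0.02,0,0.26,0,0,0],[-0.82,-0.1,0,0.36,0,0,0],[-0.82,-0.2,0,0.4,0,0,0],[-0.82,-0.2,0,0.4,0,0,0],[-0.82,-0.2,0,0.4,0,0,0]]'; python3 - <<'E'
from h import *
im=look("w10")
E
```

```text
clock: 11.95
tcp_pos: [0.6363, -0.0113, 0.0155]
orientation: [0.0, 1.0, -0.004, 0.0]
force: [-0.8, -0.1, -0.7]
opening: 0.0074
grip_force: 0.1
clock: 12.85
tcp_pos: [0.5552, -0.0112, 0.1769]
orientation: [0.0, 1.0, -0.004, 0.001]
force: [1.6, 0.1, -0.1]
opening: 0.0077
grip_force: 0.0
tcp [555.2 -11.2 176.9] clk 12.85 open 0.0076586883384607675 F [ 1.6  0.1 -0.1]
orange circ 410.1 -18.1 21.8 rect [409.8 -12.1] [43.5 14.3] 2.5 img [251 287] [265 322]
orange circ 667.8 -11.5 20.5 rect [667.7 -11.4] [40.2 40.3] 42.9 img [230   9] [280  63]
blue circ 586.1 -48.3 27.1 rect [584.5 -48.8] [34.1 47.8] 89.5 img [280 112] [320 167]
blue circ 586.7 27.6 27.2 rect [585.6  27.9] [34.5 48.6] 89.5 img [189 111] [230 167]
green circ 663.0 -11.4 55.9 rect [662.9 -11.3] [90.1 67. ] 89.5 img [200   0] [310  86]
```

View pics/w10.png

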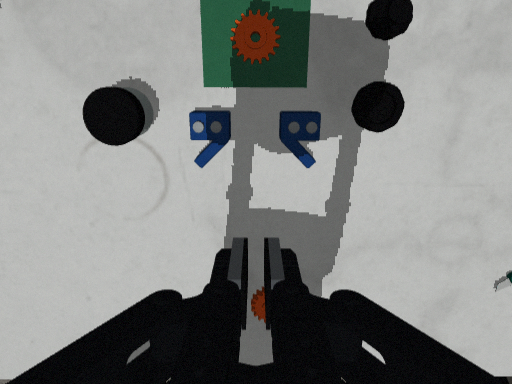

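The gear at (255,36) lies flat and wholly on the green field, close to its centre (668,-11). The jar, cap and knob are where they were, and the arm is clear of everything.

```bash
python3 -c "
from cell import ctrl
print(ctrl.job_done())"
```

```text
the job is handed in; nothing more can be done
None
```

I pushed the farthest orange gear flat through the go-gauge and left it wholly on the green field, within about 2 mm of its centre; no other object was touched, and the job was handed in at about 13 s.

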